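Clamp the sample pot in its holder with the slim ring

ROBOT

A 6-joint arm with a two-finger parallel gripper is mounted at the origin on a cart in front of the work surface, level with it; the furniture and walls round the work are solid. World frame = base frame: x ahead of the robot, y to its left, z up, the work surface at z = 0. Lengths are in m, angles in rad, forces in N, time in s.
With the tool pointing down it reaches from about 0.425 to 0.95 m from the base axis. Payload 3.5 kg.
Tool frame: the origin (TCP) lies at the very end of the fingers, on their centre line; the grasp point (between the pads) lies manip.grip_depth behind it (manip.grip_depth is the distance from the TCP to the grasp point, in m); z points along the fingers, y is the line along which they close (so a half turn about z gives the same grasp; the last joint's range is limited). The gripper opens to 85 mm and grips with 20 to 120 N. Pads are 22 mm wide; open, the fingers measure 114 mm over their backs; the gripper's body (76 mm by 85 mm) begins 54 mm behind the grasp point. The pads swing forward as they close: fully open they stand 13 mm farther back than shut.
Start: joints at [1.014, 0.286, 1.577, -0, 1.279, -0.15], TCP at [0.267, 0.62, 0.231] pointing down, gripper open.
Joint ranges: [-2.77, 2.77], [-0.9, 2.22], [0.21, 2.48], [-1.53, 4.67], [0.24, 2.81], [-2.84, 2.84]. Speed limits (rad/s): [2.79, 2.79, 3.14, 3.14, 3.14, 3.14].

INTERFACE

Orientations are given as a unit quaternion [x, y, z, w].
In Python, from bench import manip gives the robot as it stands.
- The arm moves only by the shell command python3 -m creep 'ROWS' [OPENING] [FORCE]. ROWS is rows parted by semicolons, their numbers by spaces, 1 to 5 of them, each of 6 numbers: dx, dy, dz in m, then a rotation vector rx, ry, rz in rad; each row is the pose to reach, as a shift and turn from the pose commanded when the command began, along the tool's axes at that moment; what a row does not reach only later rows make up. A row lasts 1/8 s, in which the tool goes at most 0.0625 m and 0.188 rad, less where a joint would pass 70% of its speed; a pose out of reach is approached as far as the arm can. OPENING is the finger opening in m, set as the command begins (- or left out keeps the last). The fingers move at their own pace and stop on an object; FORCE is the grip in N (left out, the last holds). Time passes only in rows, so rows that do not move let the fingers close. It prints the time, the measured TCP pose, the force, the opening and the grip force at its end.
- manip.state(): the state, without advancing time (a new reading comes with each control period).
- manip.read_camera(name): name is "scene" or "top" or "wrist"; returns a dict with "image" (384x512x3 uint8, red, green, blue), "fov_y" (degrees; the focal length in pixels is half the picture's height over the tangent of half this angle, whatever the lens; pixels are square), "cx", "cy" (the principal point, pixels), "xyz" and "attitude" of the camera in the world; the wrist camera has in their place "hand_eye" (4x4, takes a point from camera to tool coordinates, whose origin is the TCP and whose axes are the flange's). Camera axes: x right, y down, z forward; pixel columns grow to the right and rows downward; lengths in m; the calibration is good to about 2 mm. A picture is of the moment at which its call begins: read the wrist's pose just before it. There is no depth.
- manip.close_job(): hands the job in; it is judged then, once.
The state is a dict: "time_s": time; "qpos": joint angles; "joint_velocities": joint speeds; "joint_torque": joint torques, N m; "position": TCP position; "tool_rot": TCP orientation; "wrist_force": force on the tool from outside, world axes, zero at the start; "moment": the same for the moment, N m; "width": finger opening in m; "gripper_force": force on a finger pad.
Only numpy, scipy, OpenCV 4.12 (cv2) and the standard library are available. Lean on these libraries where they do the work, as an engineer would, in place of code of your own. Each camera call takes 0.05 s, during which the arm holds its last target. There are 200 camera calls.

TASK

Stand the loose film pot upright in the round pot holder, right down on its seat, and let go of it. Then turn the holder's slim knurled ring clockwise (seen from above) until you feel its jaw take hold of the pot, nip it up so that the pot is firmly held but not crushed, and let go. Keep the gripper off the fixed collars just above and below the ring, and leave the counter, tweezers and ring packet where they are.

Things in the scene. Friction and masses are not known exactly. Their poses are not given: they have to be found in the camera images.
- sample_pot: Small black plastic film pot with a grey snap lid (the lid is fixed on), 58 mm tall, 35 mm across the lid, 34 mm across the body below it, 30 g, standing loose on the worktop. Origin: centre of its underside; z up through the lid. Its lid and the upper part of its body can be gripped from above.
- pot_holder: Pot holder fixed to the worktop: grey base plate 110 x 92 x 8 mm carrying, upwards, lower collar, slim ring and upper collar on one vertical axis. Origin: on the axis, at the worktop; z up. Bore 44 mm, open at the top, 62 mm above the worktop. The jaw comes in from the +x side; facing it, on the -x side, are two fixed rubber pads, 18.4 mm or more from the axis (1.2 mm or more off a centred pot).
- seat (a point): Centre of the seat floor on which the pot stands: on the holder's axis, 26 mm above the worktop; same axes as the holder. A seated pot's lid top is 84 mm above the worktop, so 22 mm of it stand out above the upper collar.
- lower_collar: Fixed aluminium collar below the ring: 66 mm across, top face 33.5 mm above the worktop. Not to be touched by the gripper. Origin at the worktop on the axis.
- upper_collar: Fixed aluminium collar above the ring: 52 mm across, from 48.5 to 62 mm above the worktop. It stands 4 mm back from the ring's rim. Not to be touched by the gripper. Origin at the worktop on the axis.
- ring_centre (a point): Centre of the slim knurled steel ring: on the axis, 41 mm above the worktop; ring 60 mm across, 14 mm high (34 to 48 mm above the worktop). Turns about the axis with a steady drag of 0.3 N m and stays where left. Clockwise from above closes the jaw; once it bites, the moment rises by 0.012 N m per newton of clamping, so 0.10 to 0.15 N m above the drag is a firm hold, 0.21 too much.
- ring_lug (a point): Outer end of the small square thumb lug on the ring (8 mm wide, 10 mm high), 37.5 mm from the axis, 41 mm above the worktop; turns with the ring and shows its angle. Fully open it points to the holder's -y side; it starts up to 0.15 rad clockwise of that. The ring turns 1.4 rad in all; the jaw bites 0.45 to 0.8 rad from fully open. The drag opposes the last motion, even a tiny springback.
- jaw_pad: Rubber-faced sprung jaw, 10 x 8.5 mm, in the upper collar's wall at the holder's +x side, 56 mm above the worktop; the ring moves it in 12 mm per radian and it pushes the pot against the pads facing it. Those were set by hand, within 3 mm, so where it bites must be felt. To end pressing on the pot with 9 to 14 N; under 7 N is loose, over 18 N crushes it. Origin: near the axis, at the worktop.
- tally_counter: Bystander: hand tally counter lying on the worktop, 57 x 71 x 23 mm. Origin: centre of its underside.
- tweezers: Bystander: flat steel tweezers, 15 x 118 x 9 mm. Origin: centre of the underside; y along them.
- ring_pack: Bystander: card packet of rings, 40 x 58 x 17 mm. Origin: centre of its underside.
There are look-alikes about, which are no part of the job. Of the things that look like the sample_pot, the smallest one is meant.

How it is judged:
On the way, in this order (a step that is already met when the one before it is completed fails the run):
1. the pot stands upright on the seat in the holder, let go (z of sample_pot in the frame of seat between -0.003 and 0.003 m and horizontal distance between sample_pot and seat below 0.008 m and angle between sample_pot's own z axis and vertical below 0.12 rad and contact force between the fingers and sample_pot below 0.2 N), for 0.2 s.
2. the ring has been turned until the jaw presses on the pot with more than 7 N (z of sample_pot in the frame of seat between -0.003 and 0.003 m and horizontal distance between sample_pot and seat below 0.008 m and angle between sample_pot's own z axis and vertical below 0.12 rad and contact force between jaw_pad and sample_pot above 7 N), for 0.2 s.
At the end, for the whole second after the job is handed in: The pot stands upright (within 0.12 rad) and at rest in the holder, its underside within 3 mm of the seat in height and its centre within 8 mm of the holder's axis, and the jaw presses on it with 7 to 18 N with the ring let go (all of step 2 and linear speed of sample_pot below 0.02 m/s); the robot touches nothing.
It fails at once if the jaw crushes the pot (more than 18 N) (contact force between jaw_pad and sample_pot above 18 N).
It fails at once if the gripper touches the fixed lower collar (more than 2 N) (contact force between any of the fingers, the arm and lower_collar above 2 N).
It fails at once if the gripper touches the fixed upper collar (more than 2 N) (contact force between any of the fingers, the arm and upper_collar above 2 N).
It fails at once if the counter, tweezers or ring packet is moved more than 20 mm (distance of any of tally_counter, tweezers, ring_pack from where it was at the start of the episode above 0.02 m).
It also fails if it takes over 54 s, if anything falls off the work surface, if the arm or the gripper's body presses on something with over 40 N, if the wrist force passes 120 N, or if a joint passes its speed limit or range.

## Working session

There is one attempt and no reset: what is moved stays moved. The work goes in short steps, Python scripts to look and compute and a shell command to move; the robot and the scene stay as the last step left them, time stands still between calls to the robot, and variables do not carry over. Pictures are saved under pics/ and viewed, at most 10 in all, crops included, and the job is handed in when it is done.

```bash
ls; mkdir -p pics; python3 - <<'E'
from bench import manip
import cv2,numpy as np
s=manip.state();print(s,manip.grip_depth)
for n in("scene","top"):
    c=manip.read_camera(n);im=c.pop("image");print(n,c);cv2.imwrite(f"pics/{n}0.png",im[:,:,::-1]);np.save(f"pics/{n}0.npy",im)
E
```

```text
pics
{'time_s': 0.0, 'qpos': array([ 1.01397595e+00,  2.87173900e-01,  1.57813923e+00,  1.90413196e-05,
        1.27860542e+00, -1.49987780e-01]), 'joint_velocities': array([-9.27762993e-04,  7.79424473e-04, -2.93401996e-05,  2.33897338e-03,
        4.99542821e-04, -5.81641363e-05]), 'joint_torque': array([-1.27595551e-03, -4.05980086e+01, -2.92626822e+01, -2.15703244e-04,
        5.92502678e-03, -1.73026069e-05]), 'position': array([0.26671734, 0.61937177, 0.22996214]), 'tool_rot': array([ 2.02018922e-01,  9.79380928e-01, -1.08792153e-03, -4.11038696e-04]), 'wrist_force': array([-0.84864636,  0.46779326,  0.32287306]), 'moment': array([ 0.05959935, -0.02601874, -0.01262682]), 'gripper_force': 0.0, 'width': 0.0853408409507835} 0.0187
scene {'fov_y': 42.810961258716056, 'cx': 252.72732531595994, 'cy': 189.6789651347448, 'xyz': array([-0.16994229,  1.18289006,  0.74942453]), 'attitude': array([-0.23509014,  0.83845224, -0.47307749,  0.13389606])}
top {'fov_y': 53.55136611593635, 'cx': 259.57515844307136, 'cy': 202.30514571058504, 'xyz': array([0.24454288, 0.24685408, 0.88150631]), 'attitude': array([-0.68982024,  0.71644041, -0.07650285,  0.07077073])}
```

View pics/scene0.png

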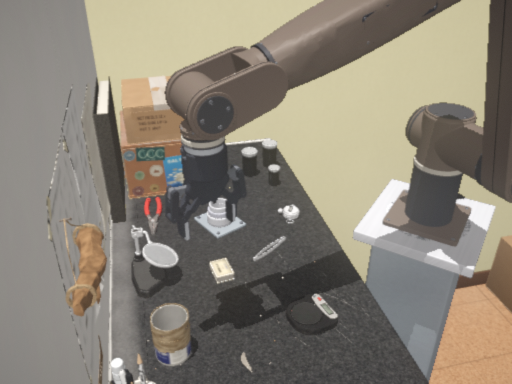

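View pics/top0.png

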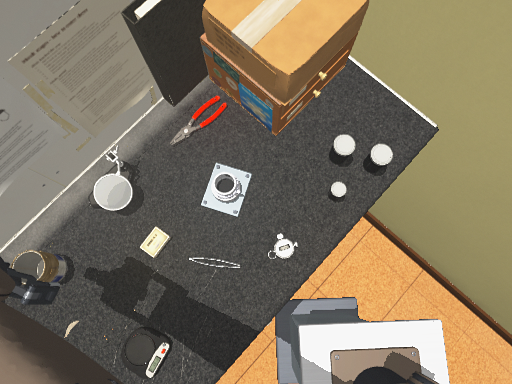

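The scene picture shows three black pots with grey lids at (250,155), (270,148) and (274,170), and the holder at (219,212). The top picture shows the same pots at (344,145), (381,155) and (339,189), and the holder at (227,186). The pot at scene (274,170) / top (339,189) is clearly the smallest, so it fits; next I crop and measure it.

```bash
cat >h.py <<'E'
import numpy as np,cv2
from scipy.spatial.transform import Rotation as R
from bench import manip
def pose():
    s=manip.state();return R.from_quat(s["tool_rot"]).as_matrix(),np.array(s["position"])
def shot(n,save=None):
    M,p=pose();c=manip.read_camera(n)
    if "hand_eye" in c:
        H=np.array(c["hand_eye"]);c["R"]=M@H[:3,:3];c["o"]=M@H[:3,3]+p
    else: c["R"]=R.from_quat(c["attitude"]).as_matrix();c["o"]=np.array(c["xyz"])
    c["f"]=192/np.tan(np.radians(c["fov_y"])/2)
    if save: cv2.imwrite(f"pics/{save}.png",c["image"][:,:,::-1])
    return c
def ray(c,u,v):
    d=c["R"]@np.array([(u-c["cx"])/c["f"],(v-c["cy"])/c["f"],1]);return d/np.linalg.norm(d)
def plane(c,u,v,z):
    d=ray(c,u,v);return c["o"]+d*(z-c["o"][2])/d[2]
def proj(c,P):
    q=c["R"].T@(np.array(P)-c["o"]);return q[:2]/q[2]*c["f"]+[c["cx"],c["cy"]]
def tri(c1,p1,c2,p2):
    a,b=ray(c1,*p1),ray(c2,*p2);A=np.stack([a,-b],1);t=np.linalg.lstsq(A,c2["o"]-c1["o"],rcond=None)[0]
    P,Q=c1["o"]+a*t[0],c2["o"]+b*t[1];return (P+Q)/2,np.linalg.norm(P-Q)
def blobs(c,lo,hi,box,amin=20):
    "grey blobs: value in lo..hi, low saturation, in box u0,v0,u1,v1"
    h=cv2.cvtColor(c["image"],cv2.COLOR_RGB2HSV);m=cv2.inRange(h,(0,0,lo),(180,60,hi))
    k=np.zeros_like(m);k[box[1]:box[3],box[0]:box[2]]=1
    n,l,st,ce=cv2.connectedComponentsWithStats(m*k)
    return [(ce[i].round(1),st[i]) for i in range(1,n) if st[i][4]>=amin]
E
python3 - <<'E'
from h import *
t=shot("top");s=shot("scene")
for c,b in((t,(320,125,400,205)),(s,(240,140,285,190))):
    B=blobs(c,130,255,b);print(B)
tb=[b[0] for b in blobs(t,130,255,(320,125,400,205))];sb=[b[0] for b in blobs(s,130,255,(240,140,285,190))]
for p in tb:
    for q in sb:
        P,e=tri(t,p,s,q);
        if e<.02: print(p,q,P.round(4),round(e,4))
a=cv2.resize(t["image"][120:280,190:400],None,fx=3.5,fy=3.5,interpolation=2)[:, :, ::-1]
cv2.imwrite("pics/croptop.png",a)
b=cv2.resize(s["image"][140:270,180:310],None,fx=4.5,fy=4.5,interpolation=2)[:, :, ::-1]
cv2.imwrite("pics/cropscene.png",b)
E
```

```text
[(array([344.1, 144.3]), array([334, 134,  22,  21, 364], dtype=int32)), (array([381.4, 153.9]), array([371, 144,  22,  21, 372], dtype=int32)), (array([338.2, 188.8]), array([331, 182,  16,  15, 190], dtype=int32))]
[(array([269.2, 144.2]), array([240, 140,  45,  19, 290], dtype=int32)), (array([249. , 151.2]), array([241, 147,  17,  10, 131], dtype=int32)), (array([273.8, 167.5]), array([268, 164,  12,   8,  73], dtype=int32))]
[344.1 144.3] [249.  151.2] [0.5404 0.0431 0.0766] 0.0004
[381.4 153.9] [269.2 144.2] [ 0.5165 -0.0397  0.0721] 0.0005
[338.2 188.8] [273.8 167.5] [0.4438 0.0596 0.0549] 0.0002
```

View pics/croptop.png

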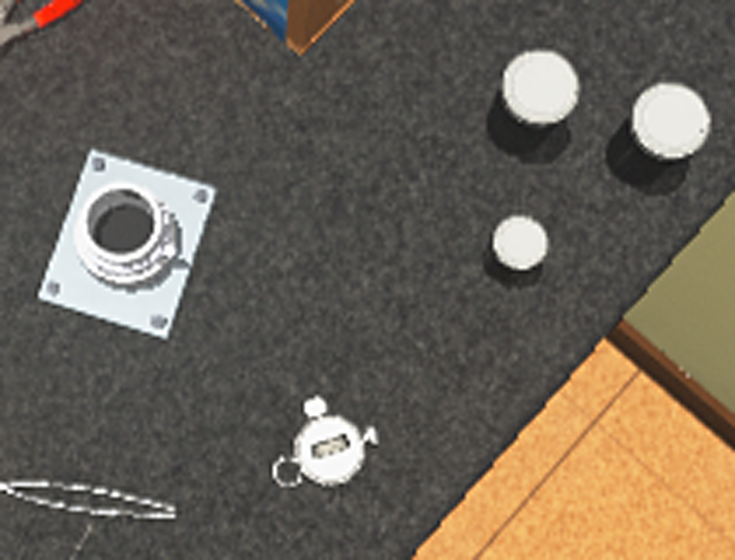

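View pics/cropscene.png

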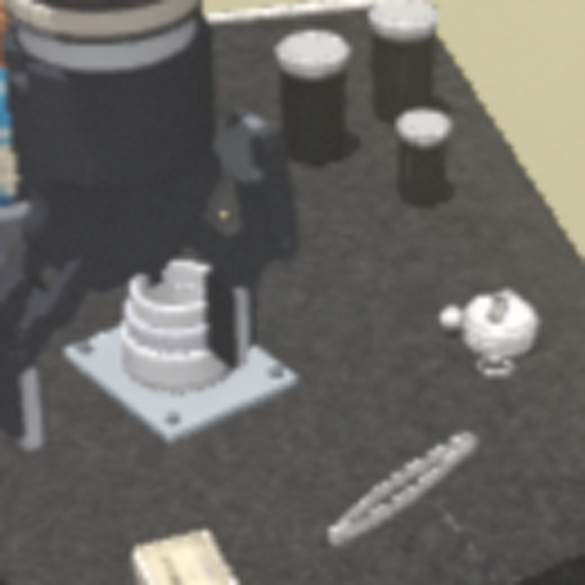

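The crops confirm the small pot at top (339,189) / scene (274,170). The other two are larger, with lids of about 22 px against 16 px. In the top crop the holder's lug is at (185,262), which is image (243,195), and the counter, tweezers and packet are clear of the path. Next I work out the holder frame and the first shift.

```bash
python3 - <<'E'
from h import *
t=shot("top")
im=cv2.cvtColor(t["image"],cv2.COLOR_RGB2HSV);print(im[190,215],im[205,230],im[186,226])
sub=np.zeros(im.shape[:2],np.uint8);m=cv2.inRange(im,(0,0,120),(180,80,255));sub[155:225,195:260]=m[155:225,195:260]
cs=max(cv2.findContours(sub,0,2)[0],key=cv2.contourArea)
W=np.array([plane(t,*p[0],.008)[:2] for p in cs],np.float32)
r=cv2.minAreaRect(W);print("plate",r)
b=cv2.boxPoints(r);print(b)
lug=plane(t,242.9,194.9,.041);print("lug",lug)
c=np.array(r[0]);print("axis->lug",lug[:2]-c,np.linalg.norm(lug[:2]-c),np.degrees(np.arctan2(*(lug[:2]-c)[::-1])))
print("rim centre guess",plane(t,190+124/3.5,120+226/3.5,.062))
M,p=pose();print(M.round(3),p)
P=np.array([.4438,.0596,.2]);print("pot d tool",M.T@(P-p))
E
```

```text
[  0   1 245] [ 95  13 235] [60  6 79]
plate ((0.46532800793647766, 0.31380367279052734), (0.09147652983665466, 0.11097916960716248), 70.20882415771484)
[[0.39762938 0.28955543]
 [0.5020533  0.25197864]
 [0.53302664 0.33805192]
 [0.4286027  0.3756287 ]]
lug [0.44091112 0.27367886 0.041     ]
axis->lug [-0.02441689 -0.04012482] 0.04697004733858331 -121.32148891007198
rim centre guess [0.46100867 0.31112043 0.062     ]
[[-0.918  0.396 -0.001]
 [ 0.396  0.918 -0.001]
 [ 0.    -0.001 -1.   ]] [0.26687953 0.61965858 0.2306555 ]
pot d tool [-0.38406517 -0.44433472  0.0310937 ]
```

```bash
python3 -m creep '-0.038 -0.044 0; -0.077 -0.089 0; -0.115 -0.133 0; -0.153 -0.178 0; -0.192 -0.222 0' 2>&1 | tail -3; python3 -m creep '-0.038 -0.044 0 0 0 0; -0.077 -0.089 0 0 0 0; -0.115 -0.133 0 0 0 0; -0.153 -0.178 0 0 0 0; -0.192 -0.222 0 0 0 0' 0.075
```

```text
Traceback (most recent call last):
ValueError: each row has 6 numbers
time_s: 0.88
position: [0.3557, 0.3383, 0.2314]
tool_rot: [0.202, 0.979, 0.0, 0.0]
wrist_force: [0.7, 0.6, 0.3]
width: 0.075
gripper_force: 0.0
```

```bash
python3 -m creep '-0.038 -0.044 0 0 0 0; -0.077 -0.089 0 0 0 0; -0.115 -0.133 0 0 0 0; -0.153 -0.178 0 0 0 0; -0.192 -0.222 0 0 0 0'; python3 -m creep '0 0 0 0 0 0'; python3 - <<'E'
from h import *
c=shot("wrist","w1");print(c["hand_eye"],c["f"])
print("pot proj",proj(c,[.4438,.0596,.058]));M,p=pose();print(p,M.round(4).tolist())
E
```

```text
time_s: 1.5
position: [0.4442, 0.0584, 0.2316]
tool_rot: [0.202, 0.979, 0.0, 0.001]
wrist_force: [0.3, 0.5, -0.1]
width: 0.075
gripper_force: 0.0
time_s: 1.62
position: [0.4449, 0.0569, 0.2316]
tool_rot: [0.205, 0.979, -0.0, 0.0]
wrist_force: [-1.2, 0.6, -0.3]
width: 0.0748
gripper_force: 0.0
[[ 2.76859178e-04 -9.49838117e-01 -3.12741867e-01  8.13048372e-02]
 [ 9.99999849e-01  4.11402486e-04 -3.64219307e-04 -8.34090167e-04]
 [ 4.74612162e-04 -3.12741719e-01  9.49838087e-01 -1.42461233e-01]
 [ 0.00000000e+00  0.00000000e+00  0.00000000e+00  1.00000000e+00]] 275.96967031565055
pot proj [256.05973397 172.90351937]
[0.44426702 0.05879853 0.23133607] [[-0.9167, 0.3996, -0.0002], [0.3996, 0.9167, 0.0004], [0.0003, 0.0003, -1.0]]
```

View pics/w1.png

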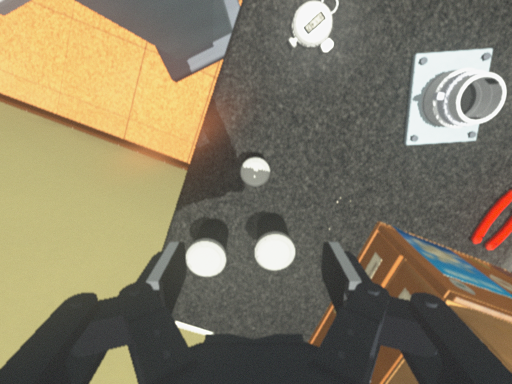

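The wrist view puts the small pot's lid at (255,172), where the measurement predicted (256,173), with the bigger pots at (207,258) and (274,252). The holder's rim is at about (483,97).

```bash
python3 - <<'E'
from h import *
c=shot("wrist")
h=cv2.cvtColor(c["image"],cv2.COLOR_RGB2HSV)
print(h[160:186:2,255].tolist())
m=np.zeros(h.shape[:2],np.uint8);m[150:195,232:280]=cv2.inRange(h,(0,0,95),(180,70,255))[150:195,232:280]
cs=max(cv2.findContours(m,0,2)[0],key=cv2.contourArea);print(cv2.minEnclosingCircle(cs),cv2.fitEllipse(cs))
(u,v),_=cv2.minEnclosingCircle(cs)
t=shot("top");P,e=tri(c,(u,v),t,(338.2,188.8));print("tri",P,e)
Q=plane(c,u,v,.058);print(Q)
M,p=pose();print(p,"d",M.T@(np.r_[Q[:2],.043]-p))
# holder rim: bright ellipse outer
print(tri(c,(483,97),t,(190+123/3.5,120+222/3.5)))
E
```

```text
[[34, 8, 241], [36, 5, 243], [30, 3, 245], [30, 3, 246], [30, 3, 247], [33, 11, 239], [33, 19, 159], [39, 21, 172], [30, 20, 202], [28, 17, 181], [33, 15, 157], [38, 19, 161], [38, 17, 163]]
((256.91510009765625, 175.0371856689453), 19.185667037963867) ((254.93032836914062, 175.0369873046875), (32.82994079589844, 34.511146545410156), 152.42469787597656)
tri [0.44193744 0.06249747 0.06808806] 0.0027189173195608565
[0.44577468 0.06153642 0.058     ]
[0.44368521 0.06081808 0.23117689] d [-0.00175735  0.00142748  0.18817624]
(array([0.4606116 , 0.311055  , 0.07044037]), np.float64(0.0015242344101128761))
```

```bash
python3 -m creep '0 0 0.04 0 0 0; 0 0.001 0.08 0 0 0; 0 0.001 0.12 0 0 0; 0 0.001 0.12 0 0 0' 0.065; python3 - <<'E'
from h import *
ps=[]
for i in range(3):
    c=shot("wrist","w2");h=cv2.cvtColor(c["image"],cv2.COLOR_RGB2HSV)
    u0,v0=proj(c,[.4445,.0605,.058]).astype(int)
    m=cv2.inRange(h,(0,0,120),(180,60,255));n,l,st,ce=cv2.connectedComponentsWithStats(m)
    k=l[v0,u0];M,p=pose();ps.append(p);print(u0,v0,st[k],ce[k],plane(c,*ce[k],.058),p)
E
```

```text
time_s: 2.28
position: [0.4411, 0.063, 0.1082]
tool_rot: [0.2, 0.98, -0.0, -0.004]
wrist_force: [-0.3, -0.8, 0.0]
width: 0.0648
gripper_force: 0.0
253 221 [ 228  197   45   44 1548] [250.0626615 218.3120155] [0.44137301 0.05896394 0.058     ] [0.44318415 0.0626348  0.11059454]
252 216 [ 227  193   45   45 1527] [249.3870334  214.15455141] [0.44133918 0.05897997 0.058     ] [0.44472814 0.06223813 0.11223807]
252 213 [ 227  190   45   43 1512] [249.         211.01388889] [0.44120072 0.05903137 0.058     ] [0.44554787 0.06192498 0.11316884]
```

View pics/w2.png

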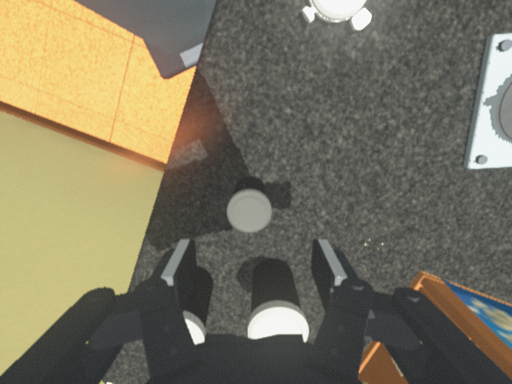

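Close up, the lid is at (249,211), about centred between the fingers (175 and 325). The arm is still settling, so I let it settle and measure again.

```bash
python3 -m creep '0.0015 -0.003 0 0 0 0;0.0015 -0.003 0 0 0 0;0.0015 -0.003 0 0 0 0' 0.065|head -2; cat >m.py <<'E'
from h import *
for i in range(2):
    c=shot("wrist");h=cv2.cvtColor(c["image"],cv2.COLOR_RGB2HSV)
    u0,v0=proj(c,[.4415,.0590,.058]).astype(int)
    m=cv2.inRange(h,(0,0,120),(180,60,255));n,l,st,ce=cv2.connectedComponentsWithStats(m)
    k=l[v0,u0];M,p=pose();Q=plane(c,*ce[k],.058);print(st[k],ce[k],Q,p,"d",M.T@(np.r_[Q[:2],.042]-p))
E
python3 m.py
```

```text
time_s: 2.8
position: [0.4422, 0.0588, 0.112]
[ 232  191   46   45 1514] [254.31109643 212.19352708] [0.44116185 0.05900576 0.058     ] [0.44210536 0.05884274 0.11177595] d [ 0.00099075 -0.00024286  0.06977507]
[ 232  191   46   45 1513] [254.42167878 212.41903503] [0.44111756 0.05906712 0.058     ] [0.44203111 0.05885827 0.11164402] d [ 0.00096031 -0.00018336  0.06964347]
```

```bash
python3 -m creep '0.001 0 0.035 0 0 0; 0.001 0 0.06 0 0 0;0.001 0 0.068 0 0 0;0.001 0 0.069 0 0 0;0.001 0 0.069 0 0 0'; python3 -m creep '0 0 0 0 0 0;0 0 0 0 0 0;0 0 0 0 0 0; 0 0 0 0 0 0;0 0 0 0 0 0' 0.02 25
```

```text
time_s: 3.52
position: [0.4419, 0.0593, 0.0433]
tool_rot: [0.202, 0.979, 0.0, 0.001]
wrist_force: [0.6, -0.3, 0.0]
width: 0.0648
gripper_force: 0.0
time_s: 4.15
position: [0.4418, 0.0593, 0.0432]
tool_rot: [0.202, 0.979, 0.0, 0.001]
wrist_force: [-1.1, 0.3, 4.9]
width: 0.0332
gripper_force: 25.0
```

```bash
python3 -m creep '0 0 -0.01 0 0 0; 0 0 -0.05 0 0 0;0 0 -0.1 0 0 0;0 0 -0.13 0 0 0;0 0 -0.13 0 0 0'; python3 - <<'E'
from h import *
c=shot("wrist","w3")
for n,P in(("lid",[.4415,.059,.188]),("rim",[.461,.311,.062]),("plate",[.465,.314,.008])):print(n,proj(c,P))
M,p=pose();print(p,M.T@(np.array([.462,.312,.17])-p))
E
```

```text
time_s: 4.78
position: [0.4425, 0.0593, 0.1752]
tool_rot: [0.202, 0.979, 0.0, 0.003]
wrist_force: [-0.6, -0.5, 0.2]
width: 0.0327
gripper_force: 25.1
lid [253.93266586 259.88352747]
rim [526.20098161  99.84032942]
plate [481.99078226 102.38730503]
[0.44116891 0.05935115 0.17296035] [0.08083804 0.24027198 0.00295425]
```

View pics/w3.png

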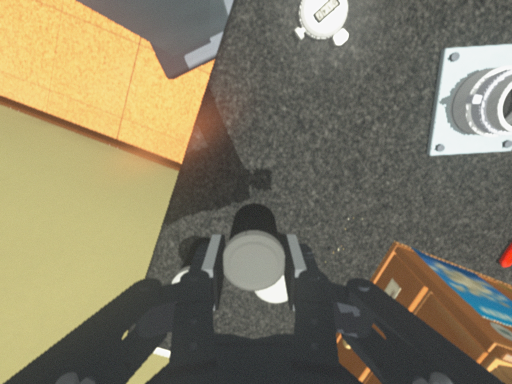

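The pot is held, with its lid at (254,260) as predicted. Now I bring the camera over the holder.

```bash
python3 -m creep '0 0.04 0 0 0 0; 0 0.1 0 0 0 0;0 0.16 0 0 0 0;0 0.21 0 0 0 0;0 0.24 0 0 0 0';python3 -m creep '0 0 0 0 0 0;0 0 0 0 0 0;0 0 0 0 0 0' |head -2; python3 - <<'E'
from h import *
c=shot("wrist","w4");M,p=pose();print(p,M.round(3).tolist())
np.savez("w4.npz",R=c["R"],o=c["o"],im=c["image"],f=c["f"],cx=c["cx"],cy=c["cy"])
for n,P in(("rim",[.461,.311,.062]),("plate",[.465,.314,.008])):print(n,proj(c,P))
E
```

```text
time_s: 5.45
position: [0.5349, 0.2815, 0.169]
tool_rot: [0.201, 0.98, -0.001, -0.002]
wrist_force: [0.2, 0.2, -0.2]
width: 0.0331
gripper_force: 25.1
time_s: 5.82
position: [0.5352, 0.2786, 0.1715]
[0.53545682 0.27871508 0.17190002] [[-0.918, 0.397, -0.001], [0.397, 0.918, -0.0], [0.001, -0.001, -1.0]]
rim [255.06453655 102.73160119]
plate [258.98324189 105.16680993]
```

View pics/w4.png

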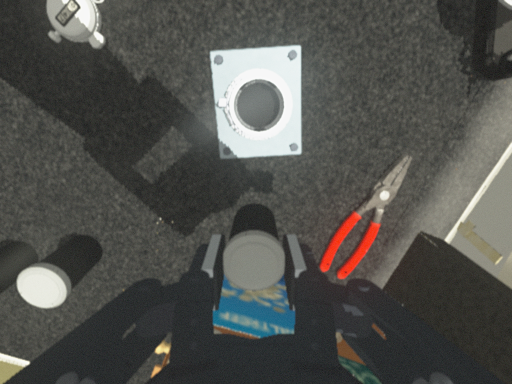

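The wrist view shows the bore at about (259,104), the lug at (221,104), and plate corners (210,52), (300,46), (302,154) and (221,158). I fit the bore and plate from this view.

```bash
cat >hold.py <<'E'
from h import *
import sys
def fit(c,dbg=None):
    g=cv2.cvtColor(c["image"],cv2.COLOR_RGB2GRAY);h=cv2.cvtColor(c["image"],cv2.COLOR_RGB2HSV)
    u,v=proj(c,[.462,.312,.062]).astype(int)
    out={}
    # dark bore inside bright rim: radial scan for the first bright pixel -> inner edge at z=.062
    pts=[]
    for a in np.linspace(0,2*np.pi,72,endpoint=False):
        vals=[g[int(round(v+r*np.sin(a))),int(round(u+r*np.cos(a)))] for r in range(12,45)]
        k=next((i for i,x in enumerate(vals) if x>215),None)
        if k is not None: pts.append(plane(c,u+(11.5+k)*np.cos(a),v+(11.5+k)*np.sin(a),.062)[:2])
    pts=np.array(pts,np.float32)
    for _ in range(4):
        A=np.c_[2*pts,np.ones(len(pts))];s=np.linalg.lstsq(A,(pts**2).sum(1),rcond=None)[0]
        r=np.sqrt(s[2]+s[0]**2+s[1]**2);e=abs(np.linalg.norm(pts-s[:2],axis=1)-r);pts=pts[e<=max(np.percentile(e,85),.0005)]
    print("bore",s[:2],"r",r,"n",len(pts),"rms",e.mean())
    return s[:2]
if __name__=="__main__":
    z=np.load("w4.npz");c={k:z[k] for k in("R","o","f","cx","cy")};c["image"]=z["im"]
    s=fit(c)
    t=shot("top");fit(t)
    for uv in((210,52),(300,46),(302,154),(221,158)):print(plane(c,*uv,.008))
    cc=np.mean([plane(c,*uv,.008) for uv in((210,52),(300,46),(302,154),(221,158))],0);print("plate c",cc)
    l=plane(c,221,104,.046)[:2]-s;print("lug",l,np.linalg.norm(l),np.degrees(np.arctan2(l[1],l[0])))
    M,p=pose();print(p,M.T@(np.r_[s,.17]-p))
    cv2.imwrite("pics/w4c.png",cv2.resize(c["image"][35:170,190:320],None,fx=4.3,fy=4.3,interpolation=2)[:,:,::-1])
E
python3 hold.py
```

```text
bore [0.4642457  0.31300701] r 0.021790250955340203 n 58 rms 0.00020789039503648518
bore [0.46265384 0.31124507] r 0.026469637910649137 n 41 rms 0.00012251132351730318
[0.3989594  0.28883225 0.008     ]
[0.42959956 0.37328159 0.008     ]
[0.53177341 0.33775901 0.008     ]
[0.50006366 0.25287647 0.008     ]
plate c [0.46509901 0.31318733 0.008     ]
lug [-0.01467317 -0.03131204] 0.034579555275492654 -115.10830875719759
[0.5356499  0.27883746 0.17220841] [0.07909994 0.00303884 0.00222704]
```

View pics/w4c.png

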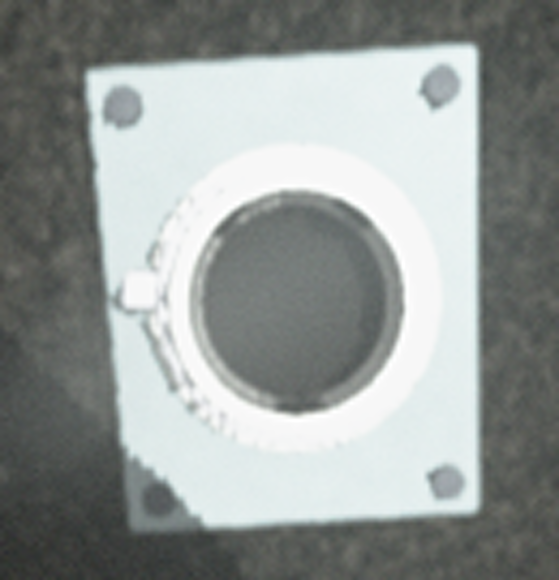

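The crop shows the bore cleanly, with its centre at image (259,104) and the lug at (222,103). The fit gives r = 21.8 mm against 22, and the plate centre agrees within 1 mm. Now I move over the bore.

```bash
python3 -m creep '0.035 0.002 0 0 0 0; 0.065 0.003 0 0 0 0;0.0785 0.003 0 0 0 0;0.0785 0.003 0 0 0 0;0.0785 0.003 0 0 0 0';  python3 -m creep '0 0 0 0 0 0;0 0 0 0 0 0'|head -3; python3 - <<'E'
from h import *
P=[]
for i in range(3):
    c=shot("wrist");M,p=pose();P.append(p)
p=np.mean(P,0);print(np.array(P),M.T@(np.array([.4648,.3132,.0702])-p), M[:,2])
E
```

```text
time_s: 6.55
position: [0.4659, 0.3132, 0.1726]
tool_rot: [0.202, 0.979, 0.0, 0.001]
wrist_force: [-0.1, -1.4, -0.1]
width: 0.0333
gripper_force: 25.1
time_s: 6.8
position: [0.4655, 0.3133, 0.1723]
tool_rot: [0.202, 0.979, -0.0, 0.0]
[[0.46540872 0.3133382  0.17221481]
 [0.46528808 0.31342798 0.17222959]
 [0.46521129 0.31342548 0.17223494]] [ 0.00037804 -0.00036694  0.10202652] [-1.00502429e-04 -9.77321154e-05 -9.99999990e-01]
```

```bash
python3 -m creep '0 0 0.03 0 0 0;0 0 0.055 0 0 0;0 0 0.07 0 0 0;0 0 0.08 0 0 0;0 0 0.085 0 0 0';  python3 -m creep '0 0 0.004 0 0 0;0 0 0.008 0 0 0;0 0 0.012 0 0 0;0 0 0.016 0 0 0; 0 0 0.016 0 0 0'
```

```text
time_s: 7.58
position: [0.4652, 0.3137, 0.0872]
tool_rot: [0.202, 0.979, 0.0, 0.0]
wrist_force: [0.3, -0.1, -0.5]
width: 0.033
gripper_force: 25.1
time_s: 8.2
position: [0.4647, 0.3135, 0.0709]
tool_rot: [0.202, 0.979, -0.0, -0.0]
wrist_force: [-0.0, -0.2, -0.6]
width: 0.0329
gripper_force: 25.1
```

```bash
python3 -m creep '0 0 0.001 0 0 0;0 0 0.0015 0 0 0;0 0 0.0015 0 0 0'
```

```text
time_s: 8.57
position: [0.465, 0.3136, 0.0699]
tool_rot: [0.202, 0.979, 0.0, 0.0]
wrist_force: [-0.0, 0.2, -0.3]
width: 0.033
gripper_force: 25.1
```

```bash
python3 -m creep '0 0 0.001 0 0 0;0 0 0.001 0 0 0'; python3 -m creep '0 0 0.0007 0 0 0;0 0 0.0007 0 0 0'
```

```text
time_s: 8.82
position: [0.4653, 0.3137, 0.0693]
tool_rot: [0.202, 0.979, 0.0, 0.0]
wrist_force: [-0.2, -0.2, 1.9]
width: 0.0333
gripper_force: 25.3
time_s: 9.07
position: [0.4655, 0.3137, 0.0692]
tool_rot: [0.202, 0.979, 0.0, 0.0]
wrist_force: [-1.2, -0.7, 5.1]
width: 0.0329
gripper_force: 25.7
```

Contact came at TCP z = 0.0692, exactly 26 mm above the height at the worktop grip, so the pot is seated. Release and rise.

```bash
python3 -m creep '0 0 -0.0005 0 0 0;0 0 -0.0005 0 0 0;0 0 -0.0005 0 0 0;0 0 -0.0005 0 0 0' 0.07; python3 -m creep '-0.002 0 -0.03 0 0 0;-0.03 0 -0.07 0 0 0;-0.06 0 -0.1 0 0 0;-0.08 0 -0.1 0 0 0;-0.08 0 -0.1 0 0 0' 0.08; python3 -m creep '0 0 0 0 0 0;0 0 0 0 0 0'|head -2
python3 - <<'E'
from h import *
c=shot("wrist");g=c["image"];print(proj(c,[.465,.3135,.084]))
u,v=proj(c,[.465,.3135,.084]).astype(int)
im=cv2.resize(g[max(0,v-75):v+75,u-75:u+75],None,fx=4,fy=4,interpolation=2)[:,:,::-1];cv2.imwrite("pics/w5c.png",im)
print(u-75,max(0,v-75));np.savez("w5.npz",R=c["R"],o=c["o"],im=g,f=c["f"],cx=c["cx"],cy=c["cy"])
E
```

```text
time_s: 9.57
position: [0.4648, 0.3135, 0.0684]
tool_rot: [0.202, 0.979, -0.0, -0.0]
wrist_force: [0.0, 0.2, -0.7]
width: 0.0701
gripper_force: 0.0
time_s: 10.2
position: [0.5386, 0.2811, 0.1672]
tool_rot: [0.203, 0.979, -0.0, -0.001]
wrist_force: [-0.3, 0.5, -1.4]
width: 0.0799
gripper_force: 0.0
time_s: 10.45
position: [0.5369, 0.2821, 0.1669]
[255.45818306 106.32595787]
180 31
```

View pics/w5c.png

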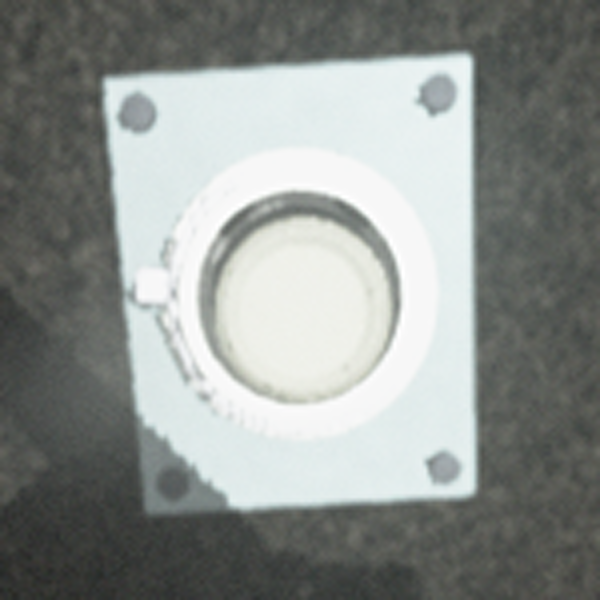

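The lid sits inside the bore at crop (304,308), which is image (256,108) against a predicted (255.5,106). The pot is seated and centred, and the lug is at crop (152,286). Before gripping the ring I feel the worktop at a bare spot with the fingers 60 mm apart, to learn where the tips stand at that opening.

```bash
python3 - <<'E'
from h import *
t=shot("top");print("box corner",plane(t,277,132,0),plane(t,283,188,0),"counter",plane(t,285,247,.02))
M,p=pose();print(p,M.T@(np.array([.455,.175,.05])-p),manip.state()["qpos"])
z=np.load("w5.npz");c={k:z[k] for k in("R","o","f","cx","cy")}
s=np.array([.4645,.3132]);l=plane(c,180+150/4,31+286/4,.046)[:2]-s;print("lug",np.linalg.norm(l),np.degrees(np.arctan2(l[1],l[0])))
E
```

```text
box corner [0.60644636 0.18635131 0.        ] [0.46382199 0.17882598 0.        ] counter [0.32151969 0.18286181 0.02      ]
[0.53745567 0.28223745 0.16772308] [ 0.03323694 -0.13096268  0.11790512] [ 3.16522835e-01  1.98448104e-01  1.80273827e+00  1.15854943e-04
  1.14210882e+00 -8.48283926e-01]
lug 0.033924669382107635 -117.55095430639089
```

```bash
python3 -m creep '0.01 -0.05 0 0 0 0;0.033 -0.1 0.03 0 0 0;0.033 -0.131 0.08 0 0 0;0.033 -0.131 0.13 0 0 0;0.033 -0.131 0.15 0 0 0' 0.060; python3 -m creep '0 0 0.003 0 0 0;0 0 0.006 0 0 0;0 0 0.008 0 0 0;0 0 0.008 0 0 0'
```

```text
time_s: 11.18
position: [0.4534, 0.1741, 0.0156]
tool_rot: [0.202, 0.979, -0.001, -0.002]
wrist_force: [-0.5, -0.7, -0.2]
width: 0.0599
gripper_force: 0.0
time_s: 11.68
position: [0.457, 0.1749, 0.0114]
tool_rot: [0.202, 0.979, 0.0, 0.001]
wrist_force: [0.6, -0.1, 0.3]
width: 0.0599
gripper_force: 0.0
```

```bash
for i in 1 2; do python3 -m creep '0 0 0.002 0 0 0;0 0 0.003 0 0 0;0 0 0.003 0 0 0' | sed -n '2p;4p'; done
```

```text
position: [0.4562, 0.1746, 0.0075]
wrist_force: [0.5, 0.5, -0.5]
position: [0.4562, 0.1747, 0.0045]
wrist_force: [0.1, 0.6, -0.3]
```

```bash
for i in 1 2 3; do python3 -m creep '0 0 0.0015 0 0 0;0 0 0.0015 0 0 0' | sed -n '2p;4p'; done
```

```text
position: [0.4562, 0.1747, 0.003]
wrist_force: [-0.8, -0.2, -0.3]
position: [0.4562, 0.1747, 0.0015]
wrist_force: [0.2, -0.4, -0.3]
position: [0.4562, 0.1747, -0.0]
wrist_force: [-0.1, 1.1, 0.1]
```

```bash
for i in 1 2 3; do python3 -m creep '0 0 0.0015 0 0 0;0 0 0.0015 0 0 0' | sed -n '2p;4p'; done
```

```text
position: [0.4562, 0.1746, -0.0015]
wrist_force: [-0.1, -0.5, -0.5]
position: [0.4562, 0.1747, -0.003]
wrist_force: [0.3, 0.9, 0.1]
position: [0.4562, 0.1747, -0.0045]
wrist_force: [0.6, 0.8, 0.1]
```

```bash
for i in 1 2; do python3 -m creep '0 0 0.001 0 0 0;0 0 0.001 0 0 0' | sed -n '2p;4p'; done
```

```text
position: [0.4564, 0.1747, -0.005]
wrist_force: [-1.9, -1.6, 4.0]
position: [0.4565, 0.1747, -0.0051]
wrist_force: [-5.5, -1.7, 11.2]
```

```bash
python3 -m creep '0 0 0.001 0 0 0;0 0 0.001 0 0 0' | sed -n '2p;4p'
```

```text
position: [0.4565, 0.1748, -0.0051]
wrist_force: [-7.6, -2.7, 17.9]
```

The tips touch at TCP z = -0.005, so at 60 mm opening they stand 5 mm behind the TCP. For the ring (34 to 48 mm) I want the tips at 36.5 mm, which is TCP z = 0.0315. Lift, turn the fingers clear of the lug, then move over the holder.

```bash
python3 -m creep '0 0 -0.03 0 0 0;0 0 -0.08 0 0 -0.17;0 0 -0.13 0 0 -0.35;0.01 0.03 -0.165 0 0 -0.52;0.025 0.07 -0.165 0 0 -0.7' 0.085|head -3; python3 -m creep '0 0 0 0 0 -0.17;0 0 0 0 0 -0.35;0 0 0 0 0 -0.35'|head -3;python3 - <<'E'
from h import *
M,p=pose();print(p,M.T@(np.array([.4647,.3133,.16])-p),"yaw y",np.degrees(np.arctan2(M[1,1],M[0,1])),"tilt",M[:,2],manip.state()["qpos"][5])
E
```

```text
time_s: 15.3
position: [0.4638, 0.2499, 0.162]
tool_rot: [-0.148, 0.989, 0.001, 0.005]
time_s: 15.68
position: [0.4609, 0.249, 0.1573]
tool_rot: [-0.315, 0.949, 0.0, -0.0]
[0.46087155 0.24896081 0.15727221] [-0.04155979  0.04926409 -0.00273182] yaw y 126.74662181071169 tilt [-2.33253679e-04 -4.87753143e-05 -9.99999972e-01] -1.9107197122865793
```

```bash
python3 -m creep '-0.02 0.025 0 0 0 0;-0.035 0.042 0 0 0 0;-0.0416 0.0493 0 0 0 0;-0.0416 0.0493 0 0 0 0;-0.0416 0.0493 0 0 0 0' 0.085|sed -n 2p; python3 - <<'E'
from h import *
from hold import fit
P=[]
for i in range(3):
    c=shot("wrist");M,p=pose();P.append(p)
p=np.mean(P,0);print(np.array(P),"d",M.T@(np.array([.4647,.3133,.0315])-p),"w",manip.state()["width"],manip.state()["moment"])
# lid seen in this view (bright blob near projection)
h=cv2.cvtColor(c["image"],cv2.COLOR_RGB2HSV);q=proj(c,[.4647,.3133,.084]);print(q)
E
```

```text
position: [0.4647, 0.3126, 0.1574]
[[0.46474544 0.31260286 0.15750937]
 [0.46479117 0.3125863  0.15755331]
 [0.46482537 0.3126544  0.15761167]] d [-0.00035965  0.00061036  0.12605802] w 0.08496408912545861 [ 0.05100406  0.02200139 -0.057477  ]
[253.78105735 205.37392001]
```

```bash
python3 -m creep '0 0.0006 0.03 0 0 0;0 0.0006 0.07 0 0 0;0 0.0006 0.1 0 0 0;0 0.0006 0.118 0 0 0;0 0.0006 0.125 0 0 0' 0.085|sed -n '2p;4p'; python3 -m creep '0 0 0.0005 0 0 0;0 0 0.0005 0 0 0;0 0 0.0005 0 0 0'|sed -n '2p;4p'; python3 -c "
from h import *
M,p=pose();print(p,M.T@(np.array([.4647,.3133,.0315])-p),manip.state()['moment'])"
```

```text
position: [0.4642, 0.3134, 0.0318]
wrist_force: [0.2, 0.1, 0.4]
position: [0.4652, 0.3141, 0.0333]
wrist_force: [0.4, 0.6, -0.2]
[0.46516066 0.3141209  0.03325312] [ 0.00086454 -0.00037963  0.00175156] [-0.0431897 -0.0244175 -0.0332681]
```

```bash
python3 -m creep '0 0 0 0 0 0;0 0 0 0 0 0;0 0 0 0 0 0' 0.068 20|sed -n '2p;4,6p'; python3 -c "
from h import *
P=[]
for i in range(4): manip.read_camera('wrist');s=manip.state();print(s['position'].round(4),s['moment'].round(3),s['wrist_force'].round(2))
"
```

```text
position: [0.4644, 0.3138, 0.0322]
wrist_force: [0.3, -0.1, 0.2]
width: 0.0679
gripper_force: 0.0
[0.4644 0.3138 0.0321] [ 0.001 -0.078 -0.025] [ 0.29 -0.45 -0.22]
[0.4644 0.3137 0.0321] [ 0.049  0.008 -0.004] [-0.2   0.66 -0.17]
[0.4644 0.3137 0.0321] [-0.04  -0.094 -0.035] [ 0.09 -0.05  0.39]
[0.4644 0.3137 0.0321] [ 0.024 -0.02   0.02 ] [0.41 0.88 0.71]
```

```bash
cat >rd.py <<'E'
from h import *
L=[];F=[]
for i in range(5): manip.read_camera('wrist');s=manip.state();L.append(s['moment'][2]);F.append(s['wrist_force'])
M,p=pose();print("t",round(s['time_s'],2),"Mz",np.mean(L).round(3),"F",np.mean(F,0).round(1),"p",p.round(4),"yaw",np.arctan2(M[1,1],M[0,1]).round(4),"w",s['width'].round(4),s['gripper_force'].round(1))
E
python3 -m creep '0 0 0 0 0 0;0 0 0 0 0 0;0 0 0 0 0 0;0 0 0 0 0 0' 0.055 45|sed -n '2p;4,6p'; python3 rd.py
```

```text
position: [0.4651, 0.3129, 0.0329]
wrist_force: [-0.0, -5.5, 5.7]
width: 0.058
gripper_force: 48.0Traceback (most recent call last):
  File "rd.py", line 4, in <module>
    M,p=pose();print("t",round(s['time_s'],2),"Mz",np.mean(L).round(3),"F",np.mean(F,0).round(1),"p",p.round(4),"yaw",np.arctan2(M[1,1],M[0,1]).round(4),"w",s['width'].round(4),s['gripper_force'].round(1))
                                                                                                                                                             ^^^^^^^^^^^^^^^^
AttributeError: 'float' object has no attribute 'round'
```

```bash
sed -i "s/s\['width'\].round(4),s\['gripper_force'\].round(1)/round(s['width'],4),round(s['gripper_force'],1)/" rd.py; python3 rd.py; python3 -m creep '0 0 0 0 0 0.04;0 0 0 0 0 0.08;0 0 0 0 0 0.12'|sed -n '2p;4,6p'; python3 rd.py
```

```text
t 19.02 Mz -0.069 F [-0.3 -5.1  5. ] p [0.4652 0.3129 0.0329] yaw 2.2146 w 0.0577 48.0
position: [0.4651, 0.3129, 0.0329]
wrist_force: [-0.5, -4.8, 5.6]
width: 0.0581
gripper_force: 48.0
t 19.65 Mz -0.034 F [-0.3 -4.9  5.3] p [0.4651 0.3129 0.0329] yaw 2.0951 w 0.058 48.0
```

```bash
cat >r1.py <<'E'
from h import *
s=manip.state();M,p=pose();print("t",round(s['time_s'],2),"M",s['moment'].round(3),"F",s['wrist_force'].round(1),"yaw",np.arctan2(M[1,1],M[0,1]).round(4),"jt6",s['joint_torque'][5].round(3))
E
for i in 1 2 3; do python3 -m creep '0 0 0 0 0 0.02'>/dev/null; python3 r1.py; done
python3 - <<'E'
from h import *
from h import *
t=shot("top");g=cv2.cvtColor(t["image"],cv2.COLOR_RGB2GRAY)
print("lug? proj at angles")
for a in (-2.02,-2.12,-2.22,-2.32): 
    q=proj(t,[.4647+.0355*np.cos(a),.3133+.0355*np.sin(a),.046]);print(a,q.round(1),g[int(q[1]+.5),int(q[0]+.5)])
E
```

```text
t 19.77 M [-0.819  0.026  0.3  ] F [ 0.  -4.1  4.8] yaw 2.0762 jt6 0.235
t 19.9 M [-0.868 -0.037  0.338] F [-0.5 -4.8  5.8] yaw 2.0562 jt6 0.242
t 20.02 M [-0.821 -0.006  0.374] F [-0.4 -4.9  5.6] yaw 2.0362 jt6 0.247
lug? proj at angles
-2.02 [239.3 190.9] 141
-2.12 [238.6 192.3] 141
-2.22 [237.8 193.6] 141
-2.32 [236.8 194.8] 141
```

```bash
for i in 1 2 3 4 5; do python3 -m creep '0 0 0 0 0 0.02'>/dev/null; python3 r1.py; done
```

```text
t 20.2 M [-0.821 -0.025  0.348] F [-1.  -4.9  5.3] yaw 2.0164 jt6 0.227
t 20.32 M [-0.875  0.002  0.303] F [-0.6 -3.5  4.4] yaw 1.9963 jt6 0.247
t 20.45 M [-0.821  0.017  0.331] F [-1.2 -4.1  4.8] yaw 1.9762 jt6 0.244
t 20.57 M [-0.898  0.023  0.389] F [ 0.1 -4.6  5.1] yaw 1.9563 jt6 0.244
t 20.7 M [-0.852  0.042  0.314] F [ 0.3 -4.   4.8] yaw 1.9363 jt6 0.247
```

Joint 6 torque is a clean signal, 0.245 while turning freely. The target is about 0.11 to 0.13 above that. Continue in small steps.

```bash
for i in 1 2 3; do python3 -m creep '0 0 0 0 0 0.02'>/dev/null; python3 r1.py; done
```

```text
t 20.82 M [-0.844 -0.001  0.369] F [ 0.4 -4.   5.5] yaw 1.9163 jt6 0.242
t 20.95 M [-0.821  0.053  0.384] F [-0.4 -4.1  5.5] yaw 1.8962 jt6 0.246
t 21.07 M [-0.873 -0.014  0.34 ] F [-0.6 -4.1  5.3] yaw 1.8762 jt6 0.246
```

```bash
for i in 1 2 3; do python3 -m creep '0 0 0 0 0 0.02'>/dev/null; python3 r1.py; done
```

```text
t 21.2 M [-0.802  0.024  0.318] F [ 0.  -4.4  4.7] yaw 1.8562 jt6 0.243
t 21.32 M [-0.858 -0.009  0.293] F [ 0.4 -4.3  4.7] yaw 1.8362 jt6 0.247
t 21.45 M [-0.844  0.038  0.36 ] F [-0.1 -4.8  4.5] yaw 1.8162 jt6 0.244
```

```bash
for i in 1 2; do python3 -m creep '0 0 0 0 0 0.02'>/dev/null; python3 r1.py; done
```

```text
t 21.57 M [-0.815  0.064  0.345] F [-1.  -3.8  4.9] yaw 1.7962 jt6 0.244
t 21.7 M [-0.785  0.054  0.369] F [-0.4 -4.5  4.1] yaw 1.7763 jt6 0.247
```

```bash
for i in 1 2; do python3 -m creep '0 0 0 0 0 0.02'>/dev/null; python3 r1.py; done
```

```text
t 21.82 M [-0.874  0.03   0.341] F [-0.3 -2.6  5.2] yaw 1.7563 jt6 0.243
t 21.95 M [-0.795  0.056  0.339] F [ 0.5 -3.6  5.8] yaw 1.7363 jt6 0.245
```

```bash
for i in 1 2; do python3 -m creep '0 0 0 0 0 0.02'>/dev/null; python3 r1.py; done
```

```text
t 22.07 M [-0.8    0.019  0.328] F [-0.4 -3.3  4.8] yaw 1.7162 jt6 0.247
t 22.2 M [-0.771  0.046  0.362] F [-0.7 -3.6  5.1] yaw 1.6962 jt6 0.252
```

```bash
for i in 1 2; do python3 -m creep '0 0 0 0 0 0.02'>/dev/null; python3 r1.py; done
```

```text
t 22.32 M [-0.85   0.046  0.319] F [-0.5 -3.9  5.1] yaw 1.6762 jt6 0.273
t 22.45 M [-0.763  0.067  0.369] F [ 0.5 -3.9  4.3] yaw 1.6563 jt6 0.298
```

The bite shows: 0.252, 0.273, 0.298, or about 2 N per step. Three more careful steps.

```bash
for i in 1 2; do python3 -m creep '0 0 0 0 0 0.02'>/dev/null; python3 r1.py; done
```

```text
t 22.57 M [-0.791  0.033  0.396] F [ 0.  -3.7  5.3] yaw 1.6365 jt6 0.324
t 22.7 M [-0.726  0.09   0.438] F [-0.1 -3.7  4.8] yaw 1.6166 jt6 0.35
```

```bash
python3 -m creep '0 0 0 0 0 0.015'>/dev/null; python3 r1.py
```

```text
t 22.82 M [-0.767  0.056  0.428] F [-0.8 -2.5  5.1] yaw 1.6019 jt6 0.395
```

That is 0.11 to 0.15 above the drag (about 10 to 12.5 N), inside the firm window. Let go and rise straight up.

```bash
python3 -m creep '0 0 0 0 0 0;0 0 0 0 0 0'>/dev/null; python3 r1.py; python3 -m creep '0 0 0 0 0 0;0 0 0 0 0 0;0 0 0 0 0 0;0 0 0 0 0 0' 0.085|sed -n '2p;4,6p'; python3 r1.py
```

```text
t 23.07 M [-0.754  0.01   0.297] F [-0.1 -3.1  4.8] yaw 1.6016 jt6 0.313
position: [0.4643, 0.3139, 0.032]
wrist_force: [-0.2, -0.0, 1.2]
width: 0.0853
gripper_force: 0.0
t 23.57 M [ 0.007  0.011 -0.003] F [-0.2 -0.   1.2] yaw 1.5989 jt6 0.0
```

```bash
python3 -m creep '0 0 -0.01 0 0 0;0 0 -0.04 0 0 0;0 0 -0.09 0 0 0;0 0 -0.13 0 0 0;0 0 -0.15 0 0 0'|sed -n '2p;4,6p'; python3 -m creep '0 0 0 0 0 0;0 0 0 0 0 0;0 0 0 0 0 0'|sed -n 2p; python3 - <<'E'
from h import *
c=shot("wrist");h=cv2.cvtColor(c["image"],cv2.COLOR_RGB2HSV);u,v=proj(c,[.4647,.3133,.084]).astype(int)
print(u,v,h[v,u-60:u+61:4,2].tolist(),h[v-50:v+51:4,u,2].tolist())
print(np.linalg.norm(plane(c,u+20,v,.084)-plane(c,u,v,.084))/20*1000,"mm/px")
E
```

```text
position: [0.4656, 0.3143, 0.1857]
wrist_force: [-0.1, 0.4, -0.1]
width: 0.0848
gripper_force: 0.0
position: [0.4633, 0.3132, 0.1797]
254 198 [90, 78, 88, 242, 134, 215, 239, 240, 240, 172, 144, 141, 151, 154, 153, 151, 155, 155, 154, 149, 216, 247, 241, 137, 93, 95, 92, 107, 89, 81, 86] [165, 231, 245, 249, 157, 164, 75, 147, 144, 151, 153, 154, 155, 154, 154, 242, 248, 237, 240, 107, 97, 90, 97, 91, 91, 86]
0.9138463739593805 mm/px
```

The lid's grey disc spans about 35 mm at the expected spot, within about 2 mm of the axis, and nothing is touching it. Hand in.

```bash
python3 -c "
from bench import manip
print(manip.close_job())"
```

```text
the job is handed in; nothing more can be done
None
```

I handed the job in with the pot seated in the holder and the ring nipped up to an estimated 10–12.5 N (felt through joint torque, not measured at the jaw), then let go with the gripper clear; no verdict came back.

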